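Hang the caddy on the knock box and slide it into its catch

ROBOT

A 7-joint arm with a two-finger parallel gripper is mounted at the origin on a cart in front of the work surface, level with it; the furniture and walls round the work are solid. World frame = base frame: x ahead of the robot, y to its left, z up, the work surface at z = 0. Lengths are in mm, angles in rad, forces in N, time in s.
With the tool pointing down it reaches from about 400 to 875 mm from the base axis. Payload 4.4 kg.
Tool frame: the origin (TCP) lies midway between the tips of the shut fingers; the grasp point (between the pads) lies ctrl.grip_depth behind it (ctrl.grip_depth is the distance from the TCP to the grasp point, in mm); z points along the fingers, y is the line along which they close (so a half turn about z gives the same grasp; the last joint's range is limited). The gripper opens to 85 mm and grips with 20 to 120 N. Pads are 22 mm wide; open, the fingers measure 114 mm over their backs; the gripper's body (76 mm by 85 mm) begins 54 mm behind the grasp point. The pads swing forward as they close: fully open they stand 13 mm farther back than shut.
Start: joints at [-1.401, 0.628, 0.038, 1.517, -0.027, 0.996, -0.02], TCP at [151.827, 632.034, 196.513] pointing down, gripper open.
Joint ranges: [-3.06, 3.06], [-0.37, 2.12], [-1.25, 1.32], [0.18, 2.47], [-1.1, 4.24], [0.23, 1.98], [-2.94, 2.94]. Speed limits (rad/s): [2.57, 2.57, 3.14, 3.14, 3.14, 3.14, 3.14].

INTERFACE

Orientations are given as [roll, pitch, yaw] about the fixed x, y, z axes, in that order (R = Rz(yaw) Ry(pitch) Rx(roll)).
In Python, from cell import ctrl gives the robot as it stands.
- The arm moves only by the tool carry_out, never from a script. Its argument "deltas" is one flat list of numbers, 7 for each row, row after row: the turn, a rotation vector about the tool's x, y, z in degrees, then the shift along the tool's x, y, z in m, then the closure, from -1 (fully open) to 1 (shut). In form: [wx, wy, wz, dx, dy, dz, claw, wx, wy, wz, dx, dy, dz, claw, ...]. A call has 1 to 12 rows; each row shifts and turns the commanded pose from where the row before left it, along the tool's axes as they then stand; what a row does not reach is not made up. A row lasts 1/8 s, in which the tool goes at most 62.5 mm and 10.7 degrees, less where a joint would pass 70% of its speed; a pose out of reach is approached as far as the arm can. A call with a gripper value outside its range is refused whole. The fingers move at their own pace and stop on an object; the grip force is fixed at half the most. Time passes only in rows, so rows that do not move let the fingers close. It gives the time, the measured TCP pose, the force, the opening and the grip force at its end, in the units of the state.
- ctrl.read_state(): the state, without advancing time (a new reading comes with each control period).
- ctrl.get_image(name): name is "scene" or "side" or "wrist"; returns the picture (400x640x3 uint8, red, green, blue); there is no depth.
- ctrl.calibration(name): a dict with "mtx" (3x3 intrinsics, pixels), "R" (3x3) and "t" (3): a world point X has camera coordinates R X + t. Camera axes: x right, y down, z forward; pixel columns grow to the right and rows downward; lengths in mm; the calibration is good to about 2 mm. A picture is of the moment at which its call begins: read the wrist's pose just before it. calibration takes no time and is no camera call; for the wrist camera it gives the pose at the moment of the call.
- ctrl.finish_job(): hands the job in; it is judged then, once.
The state is a dict: "clock": time; "qpos": joint angles; "qd": joint speeds; "tau": joint torques, N m; "eef_pos": TCP position; "tool_rot": TCP orientation; "force": force on the tool from outside, world axes, zero at the start; "torque": the same for the moment, N m; "width": finger opening in mm; "gripper_force": force on a finger pad.
Only numpy, scipy, OpenCV 4.12 (cv2) and the standard library are available. Lean on these libraries where they do the work, as an engineer would, in place of code of your own. Each camera call takes 0.05 s, during which the arm holds its last target. There are 200 camera calls.

TASK

Hang the aluminium caddy by its own hook over the front rim of the steel knock box, near the right-hand end of that rim, with its pocket outside, and let go of it. Then, without gripping it again, push it to the left along the rim until it has gone right past the spring pawl and the pawl snaps out behind its hook, so that it is held against the sprung buffer; stop when you feel the end stop rather than ramming it. Leave the cup, glasses, jug and tins where they stand.

Things in the scene. Friction and masses are not known exactly. Their poses are not given: they have to be found in the camera images.
- box: Knock box: open steel box, 110 (x) x 260 (y) x 125 mm high, walls 5 mm, fixed to the counter. Origin: centre of its underside; z up, -x = front (towards the robot), +y = left along the front rim. A rubber knock bar (24 mm thick) lies along y inside, 22 mm behind the middle, top 15 mm below the rim. A spring catch (see pawl, buffer) is screwed to the front wall's inside.
- rim_mid (a point): Middle of the top of the box's front wall (middle of its thickness); axes as box. Where along this rim the catch sits differs each time and is not reported: find it by touch (or see it). The pawl's tip lies at y = -5 to +42 mm here, so the rim to the right of y = -52 mm is always free. The catch is all inside the wall, 4 mm or more below the rim.
- caddy: Hook-on caddy, loose, aluminium, 0.2 kg, upright on the counter: pocket 45 (x) x 70 (y) x 75 mm high with a 4 mm back plate (70 wide) up to z = 105 and a hook on its top towards +x. Origin: at underside level, below the middle of the hook's gap; z up; pocket x = -50 to -4.5, back plate x = -8.5 to -4.5 mm. Hung, its x is along the box's x and its underside 25 mm up.
- hook_gap (a point): On the caddy, 100 mm above its origin: middle of the underside of the hook's crown, on the rim when hung. Crown 5 mm thick, 50 wide (y), 18 mm along x over back plate and lip (middle at x = 0.5): grasp it from above, closing along x. Lip 5 mm thick at x = 4.5 to 9.5, down to 25 mm below this point, then flared outward 0.6 rad to 32 mm below. Gap 9 mm.
- pawl (a joint): Spring pawl of the catch (rad), 45 mm long, slanting along +y from 20 mm to 1.5 mm off the wall's inner face. 0 = sprung out; 0.07 to 0.2 while the hook's 50 mm lip rides past. Pushing the hung caddy past it takes about 4 to 12 N; then it springs back to 0 behind the lip and blocks the way back.
- buffer (a joint): Travel (m) of the catch's sprung, rubber-faced buffer, 46 mm beyond the pawl's tip along +y. 0 = out; the lip's leading edge pushes it (1 to 3 N) to 0.008, where it stops hard at the end block. The pawl snaps out at about 0.004, and the buffer then keeps the lip against the pawl's tip.
- cup: Bystander, loose: small cream cup with a handle, 59x84x56 (mm); origin: underside. To be left alone.
- glass_near: Bystander, loose: clear glass tumbler, 80 wide, 88 high (mm); origin: underside. To be left alone.
- jug: Bystander, loose: yellow milk jug with a handle, 67x103x85 (mm); origin: underside. To be left alone.
- tin_short: Bystander, loose: grey tin with a wooden lid, 92 wide, 130 high (mm); origin: underside. To be left alone.
- tin_tall: Bystander, loose: green tin with a wooden lid, 87 wide, 160 high (mm); origin: underside. To be left alone.
- glass_far: Bystander, loose: clear glass tumbler, 80 wide, 88 high (mm); origin: underside. To be left alone.
There are look-alikes about, which are no part of the job. Leave any red look-alike of the caddy alone.

How it is judged (in metres and radians):
On the way, in this order (a step that is already met when the one before it is completed fails the run):
1. the caddy hangs by its hook on the box's front rim, let go, not yet at the catch (x of hook_gap in the frame of rim_mid between -0.007 and 0.007 m and z of hook_gap in the frame of rim_mid between -0.004 and 0.005 m and y of hook_gap in the frame of rim_mid between -0.125 and 0.125 m and angle between caddy's own z axis and vertical below 0.15 rad and angle between the x axis of caddy and the x axis of box, either way round below 0.25 rad and contact force between the fingers and caddy below 0.5 N and value of joint pawl below 0.03 rad and value of joint buffer below 0.0015 m), for 0.3 s.
2. the hanging caddy's hook rides past the spring pawl, pushing it aside (x of hook_gap in the frame of rim_mid between -0.007 and 0.007 m and z of hook_gap in the frame of rim_mid between -0.004 and 0.005 m and y of hook_gap in the frame of rim_mid between -0.125 and 0.125 m and angle between caddy's own z axis and vertical below 0.15 rad and angle between the x axis of caddy and the x axis of box, either way round below 0.25 rad and value of joint pawl above 0.05 rad), for 0.1 s.
At the end, for the whole second after the job is handed in: The caddy hangs at rest on the front rim: hook crown within 5 mm of resting on the rim, upright within 0.15 rad, in line with the wall within 0.25 rad; the pawl has sprung out behind the hook (under 0.03 rad) and the hook keeps the buffer pressed by more than 2.5 mm (x of hook_gap in the frame of rim_mid between -0.007 and 0.007 m and z of hook_gap in the frame of rim_mid between -0.004 and 0.005 m and y of hook_gap in the frame of rim_mid between -0.125 and 0.125 m and angle between caddy's own z axis and vertical below 0.15 rad and angle between the x axis of caddy and the x axis of box, either way round below 0.25 rad and value of joint pawl below 0.03 rad and value of joint buffer above 0.0025 m and linear speed of caddy below 0.02 m/s); the robot touches nothing.
It fails at once if the caddy is gripped, or rammed with more than 40 N, while its hook is at the pawl or the buffer (contact force between the fingers and caddy above 40 N and (value of joint buffer above 0.001 m or value of joint pawl above 0.03 rad)).
It fails at once if a bystander (cup, glass, jug or tin) is displaced by more than 3 cm (distance of any of cup, glass_near, jug, tin_short, tin_tall, glass_far from where it was at the start of the episode above 0.03 m).
It also fails if it takes over 51 s, if anything falls off the work surface, if the arm or the gripper's body presses on something with over 40 N, if the wrist force passes 120 N, or if a joint passes its speed limit or range.

## Working session

There is one attempt and no reset: what is moved stays moved. The work goes in short steps, Python scripts to look and compute and a tool call to move; the robot and the scene stay as the last step left them, time stands still between calls to the robot, and variables do not carry over. Pictures are saved under pics/ and viewed, at most 10 in all, crops included, and the job is handed in when it is done.

Besides the shell and the picture viewer there is one more tool, called after ">>>" in YAML: its name, and indented under it one key for each argument. carry_out: Moves the arm, as the interface text tells. Its arguments: {"type":"object","properties":{"deltas":{"type":"array"}},"required":["deltas"]}

```bash
mkdir -p pics; ls; python3 - <<'E'
from cell import ctrl
import cv2,numpy as np
np.set_printoptions(precision=4,suppress=True)
s=ctrl.read_state();print(s);print(ctrl.grip_depth)
for n in("scene","side","wrist"):
    c=ctrl.calibration(n);print(n,c)
    cv2.imwrite(f"pics/{n}0.png",ctrl.get_image(n)[:,:,::-1])
E
```

```text
pics
{'clock': 0.0, 'qpos': array([-1.4008,  0.6293,  0.0385,  1.5184, -0.027 ,  0.9963, -0.02  ]), 'qd': array([-0.0003,  0.0017,  0.0004, -0.0009, -0.001 ,  0.0003,  0.0003]), 'tau': array([  0.0002, -56.3389,   1.2259, -19.3439,   0.0109,   0.0107,
         0.    ]), 'eef_pos': array([151.6569, 631.3329, 195.5883]), 'tool_rot': array([-3.1397,  0.    ,  2.9058]), 'force': array([-0.9634, -0.6541, -0.2272]), 'torque': array([-0.0118,  0.0388, -0.0293]), 'gripper_force': 0.0, 'width': 85.41402299666046}
18.700000000000003
scene {'mtx': array([[458.1244,   0.    , 317.5593],
       [  0.    , 458.1244, 199.3346],
       [  0.    ,   0.    ,   1.    ]]), 'R': array([[ 0.7666,  0.642 ,  0.0133],
       [ 0.4906, -0.5721, -0.6573],
       [-0.4144,  0.5103, -0.7535]]), 't': array([-545.9398, -179.7756, 1540.5369])}
side {'mtx': array([[398.4497,   0.    , 315.1359],
       [  0.    , 398.4497, 204.1759],
       [  0.    ,   0.    ,   1.    ]]), 'R': array([[ 0.9305,  0.3661,  0.0113],
       [ 0.1666, -0.3956, -0.9032],
       [-0.3262,  0.8423, -0.4291]]), 't': array([-600.3932,    8.0586, 1269.6884])}
wrist {'mtx': array([[289.9369,   0.    , 320.1437],
       [  0.    , 289.9369, 201.1311],
       [  0.    ,   0.    ,   1.    ]]), 'R': array([[ 0.2336,  0.9723, -0.0017],
       [ 0.927 , -0.2222,  0.3023],
       [ 0.2936, -0.0722, -0.9532]]), 't': array([-648.8334,  -39.1975,  380.3204])}
```

View pics/scene0.png

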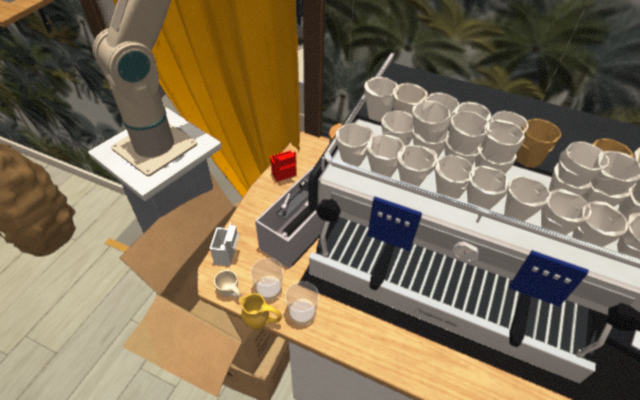

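View pics/side0.png

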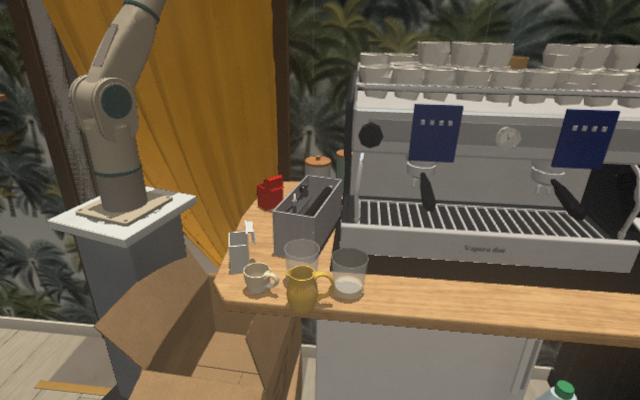

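Scene: grey caddy at about (224,244), red look-alike at (284,165), box with its catch at about (290,215). Side: caddy at (240,250), box at (308,215). Next I'll enlarge the crops.

```bash
python3 - <<'E'
import cv2,numpy as np
def crop(n,x,y,w,h,k):
    i=cv2.imread(f"pics/{n}0.png")[y:y+h,x:x+w]
    return cv2.resize(i,None,fx=k,fy=k,interpolation=cv2.INTER_CUBIC)
cv2.imwrite("pics/c1.png",crop("scene",200,170,133,100,6))
cv2.imwrite("pics/c2.png",crop("side",220,170,133,110,5))
E
```

```text
(no output)
```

View pics/c1.png

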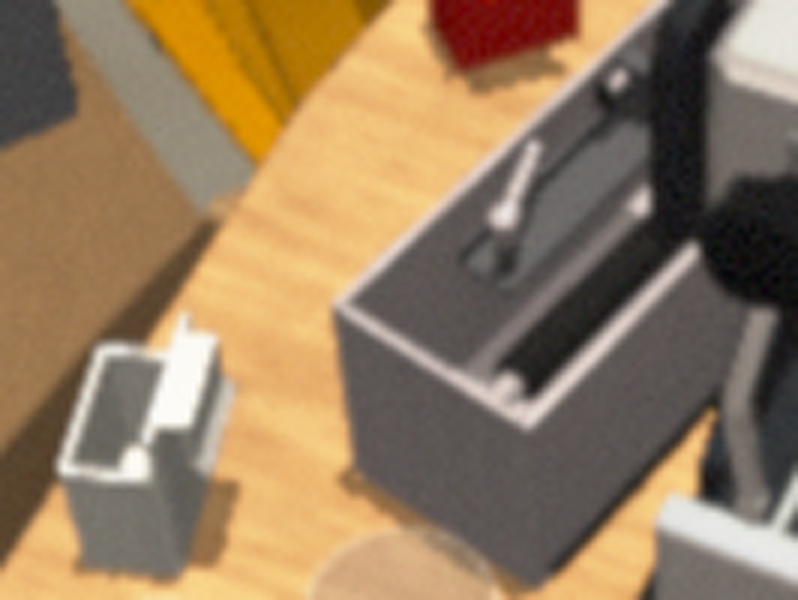

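View pics/c2.png

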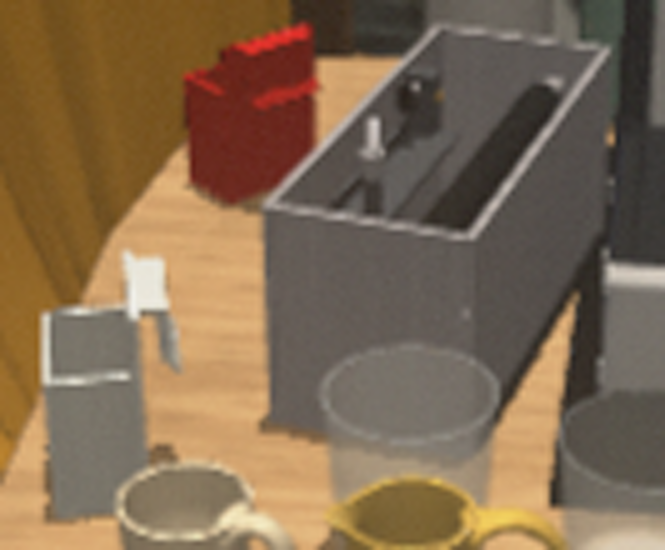

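View pics/wrist0.png

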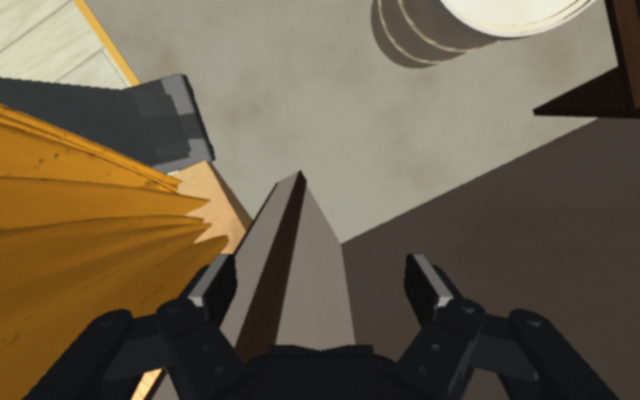

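The crops show, in crop pixels: scene box rim corners, front-right (338,305) and back-right (528,425), with the pawl/catch post at about (505,230); caddy crown about (150..217, 335..430), hook to the right. Side: box corners (270,207), (473,238), (607,45), (437,27); crown (125..170, 255..315). The wrist camera sees only curtain and furniture near the start pose.

```bash
cat > h.py <<'E'
from cell import ctrl
import numpy as np,cv2
np.set_printoptions(precision=1,suppress=True)
def ray(c,p):
    d=c["R"].T@np.linalg.inv(c["mtx"])@np.array([p[0],p[1],1.]); return -c["R"].T@c["t"],d
def onz(c,p,z):
    o,d=ray(c,p); return o+d*(z-o[2])/d[2]
def proj(c,X):
    q=c["mtx"]@(c["R"]@np.array(X,float)+c["t"]); return q[:2]/q[2]
def tri(c1,p1,c2,p2):
    A=[];b=[]
    for c,p in((c1,p1),(c2,p2)):
        o,d=ray(c,p);d/=np.linalg.norm(d);P=np.eye(3)-np.outer(d,d);A.append(P);b.append(P@o)
    return np.linalg.lstsq(np.vstack(A),np.hstack(b),rcond=None)[0]
E
python3 - <<'E'
from h import *
S=ctrl.calibration("scene");D=ctrl.calibration("side")
s=lambda x,y:(200+(x+.5)/6-.5,170+(y+.5)/6-.5)
d=lambda x,y:(220+(x+.5)/5-.5,170+(y+.5)/5-.5)
for n in("scene","side"):print(n,proj(ctrl.calibration(n),[0,0,0]),proj(ctrl.calibration(n),[152,632,196]))
for n,p in dict(FR=(338,303),BR=(528,426)).items():print("S",n,onz(S,s(*p),125))
for n,p in dict(FR=(268,207),BR=(475,238),BL=(609,45),FL=(438,25)).items():print("D",n,onz(D,d(*p),125))
print("tri",tri(S,s(338,303),D,d(268,207)),tri(S,s(528,426),D,d(475,238)))
for p in[(186,318),(218,336),(190,432),(150,422)]:print("S crown",onz(S,s(*p),105))
for p in[(123,253),(164,258),(170,306),(134,318)]:print("D crown",onz(D,d(*p),105))
# pocket rim z75
for p in[(100,343),(60,472),(128,478)]:print("S pocket",onz(S,s(*p),75))
for p in[(42,313),(48,382),(132,377)]:print("D pocket",onz(D,d(*p),75))
for p in[(505,225),(535,145),(490,265)]:print("S catch",onz(S,s(*p),115))
for p in[(374,120),(372,152)]:print("D catch",onz(D,d(*p),115))
for p in[(450,65),(575,35)]:print("S red z0",onz(S,s(*p),0))
E
```

```text
scene [155.2 145.9] [311.7  34.2]
side [126.7 206.7] [261.3 110.1]
S FR [561.5 -69.6 125. ]
S BR [667.2 -64.7 125. ]
D FR [561.4 -70.7 125. ]
D BR [666.9 -62.3 125. ]
D BL [648.7 198.2 125. ]
D FL [543.8 188.7 125. ]
tri [560.8 -69.1 124.1] [668.1 -65.6 126.8]
S crown [ 504.7 -108.3  105. ]
S crown [ 522.5 -106.1  105. ]
S crown [ 550.8 -149.   105. ]
S crown [ 534.2 -156.4  105. ]
D crown [ 500.4 -107.3  105. ]
D crown [ 521.4 -104.2  105. ]
D crown [ 547.6 -144.8  105. ]
D crown [ 538. -161.  105.]
S pocket [ 465.7 -129.2   75. ]
S pocket [ 505.2 -187.3   75. ]
S pocket [ 529.7 -170.5   75. ]
D pocket [ 465.3 -128.7   75. ]
D pocket [ 503.2 -182.9   75. ]
D pocket [ 536.6 -164.2   75. ]
S catch [580.1  15.  115. ]
S catch [558.1  58.9 115. ]
S catch [590.7  -6.2 115. ]
D catch [556.8  65.7 115. ]
D catch [573.   27.1 115. ]
S red z0 [414.2 145.    0. ]
S red z0 [449.3 204.1   0. ]
```

```bash
python3 - <<'E'
from h import *
W=ctrl.calibration("wrist")
im={n:cv2.imread(f"pics/{n}0.png") for n in("scene","side")}
cal={n:ctrl.calibration(n) for n in im}
for n in im:
    h=cv2.cvtColor(im[n],cv2.COLOR_BGR2HSV);m=cv2.inRange(h,(15,150,60),(30,255,255))
    for r in range(0,230,20):
        c=np.where(m[r,:310])[0]
        if len(c)>15:print(n,r,c[0],c[-1],np.sum(m[r,:310]>0))
# vertical-line fits: right curtain edge
from scipy.optimize import least_squares
def planen(n,a,b):
    o,d1=ray(cal[n],a);_,d2=ray(cal[n],b);v=np.cross(d1,d2);return o,v/np.linalg.norm(v)
print("camera",[ -cal[n]["R"].T@cal[n]["t"] for n in cal], -W["R"].T@W["t"])
for n,p in(("scene",(299,150)),("side",(283,182)),("scene",(325,130)),("scene",(245,205)),("scene",(210,183))):print(n,p,onz(cal[n],p,0))
for p in((299,10),(299,100)):
  o,d=ray(cal["scene"],p);print([ (o+d*t) for t in (900/np.linalg.norm(d),1200/np.linalg.norm(d),1500/np.linalg.norm(d),1800/np.linalg.norm(d))])
for p in((272,10),(276,100)):
  o,d=ray(cal["side"],p);print([ (o+d*t) for t in (1000/np.linalg.norm(d),1300/np.linalg.norm(d),1600/np.linalg.norm(d))])
for z in (0,-300,-800):
  print(z,[onz(W,p,z)[:2] for p in((303,172),(235,240),(205,165),(0,105),(180,190))])
E
```

```text
scene 0 17 295 158
scene 20 0 295 144
scene 40 156 298 143
scene 60 155 296 142
scene 80 159 297 139
scene 100 171 298 128
scene 120 187 299 113
scene 140 219 299 81
scene 160 4 269 58
scene 180 18 255 29
side 0 42 271 188
side 20 52 272 174
side 40 61 272 159
side 60 71 274 149
side 80 138 275 138
side 100 137 276 140
side 120 139 276 138
side 140 136 277 142
side 160 140 278 139
side 180 144 263 120
side 200 197 254 58
side 220 182 239 58
camera [array([1145.1, -538.5, 1049.9]), array([ 971.5, -846.4,  558.9])] [ 76.3 649.7 373.4]
scene (299, 150) [379.4 300.3   0. ]
side (283, 182) [367.3 382.1   0. ]
scene (325, 130) [380.4 436.7   0. ]
scene (245, 205) [416.9  13.5   0. ]
scene (210, 183) [268.9   5.6   0. ]
[array([606.3,  60.6, 648.9]), array([426.7, 260.3, 515.3]), array([247.1, 460. , 381.6]), array([ 67.5, 659.7, 248. ])]
[array([660.1,  -3.8, 512.4]), array([498.5, 174.4, 333.3]), array([336.8, 352.6, 154.1]), array([175.1, 530.8, -25. ])]
[array([516.9,  44.2, 567.7]), array([380.5, 311.4, 570.3]), array([244.1, 578.6, 572.9])]
[array([527.3,  29.8, 372. ]), array([394.1, 292.7, 315.9]), array([260.8, 555.5, 259.8])]
0 [array([147.1, 609. ]), array([219.2, 491.2]), array([108.4, 487.4]), array([-20.2, 269.2]), array([132.5, 443.1])]
-300 [array([204.1, 576.3]), array([334.1, 363.8]), array([134.3, 357. ]), array([-97.6, -36.6]), array([177.6, 277.1])]
-800 [array([299. , 521.9]), array([525.5, 151.5]), array([177.4, 139.7]), array([-226.8, -546.1]), array([252.9,   0.5])]
```

>>> carry_out:
  deltas: [0,0,0,0,0,-0.02,-1,0,0,0,0,0,-0.04,-1,0,0,0,0,0,-0.05,-1,0,0,0,0,0,-0.05,-1,0,0,0,0,0,-0.05,-1,0,0,0,0,0,-0.05,-1,0,0,0,0,0,-0.04,-1,0,0,0,0,0,-0.02,-1,0,0,0,0,0,0,-1]

```text
clock: 1.27
eef_pos: [152.0, 632.5, 517.5]
tool_rot: [3.139, -0.0, 2.906]
force: [-0.1, -0.8, 0.1]
width: 85.6
gripper_force: 0.0
```

```bash
python3 - <<'E'
from h import *
s=ctrl.read_state();print(s["clock"],s["eef_pos"],s["tool_rot"],s["force"],s["qpos"])
a=ctrl.get_image("wrist")[:,:,::-1];b=ctrl.get_image("side")[:,:,::-1];c=ctrl.get_image("scene")[:,:,::-1]
z=np.zeros((600,800,3),np.uint8);z[:400,:640]=a;z[400:,:320]=cv2.resize(b,(320,200));z[400:,320:640]=cv2.resize(c,(320,200));cv2.imwrite("pics/w1.png",z)
E
```

```text
1.275 [152.  632.5 517.5] [ 3.1 -0.   2.9] [-0.1 -0.8  0.1] [-1.4  0.5  0.1  0.8 -0.   1.8 -0. ]
```

View pics/w1.png

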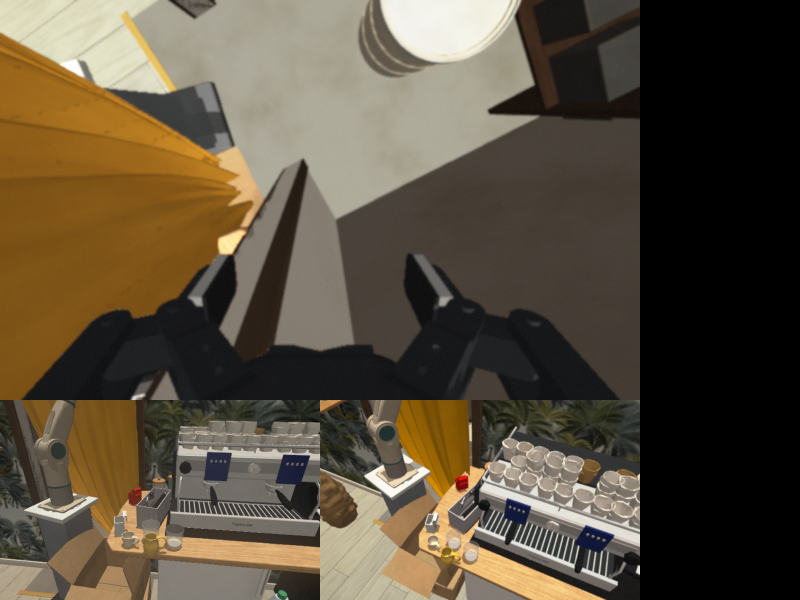

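The curtain still rises past the wrist camera on the left, between the arm and the counter. Its left edge runs (0,35) to (210,155), so I'll intersect the two views to locate that edge.

```bash
python3 - <<'E'
from h import *
W=ctrl.calibration("wrist");C2=-W["R"].T@W["t"];C1=np.array([76.3,649.7,373.4])
i1=cv2.imread("pics/wrist0.png");i2=cv2.imread("pics/w1.png")[:400,:640]
P=[]
for im,C,lo,hi in((i1,C1,20,160),(i2,C2,20,190)):
    m=cv2.inRange(cv2.cvtColor(im,cv2.COLOR_BGR2HSV),(15,150,40),(30,255,255))
    m=cv2.morphologyEx(m,cv2.MORPH_OPEN,np.ones((7,7)))
    pts=[(x,np.where(m[:,x])[0][0]) for x in range(lo,hi,10) if m[:,x].any()]
    print(pts)
    d=np.array([ray(W,p)[1] for p in pts]);d/=np.linalg.norm(d,axis=1)[:,None]
    n=np.linalg.svd(d)[2][2];print("resid",np.abs(d@n).max());P.append((n,n@C))
(n1,a),(n2,b)=P;u=np.cross(n1,n2);u/=np.linalg.norm(u)
for z in(-400,0,400,800,1000):
    print(np.linalg.solve([n1,n2,[0,0,1]],[a,b,z]))
print(u,C2)
for n in("scene","side"):
    for X in([75,312,620],[380,312,300],[57,235,660],[100,312,400]):print(n,X,proj(ctrl.calibration(n),X))
print(ctrl.read_state()["qpos"].tolist())
E
```

```text
[(20, np.int64(112)), (30, np.int64(116)), (40, np.int64(120)), (50, np.int64(124)), (60, np.int64(128)), (70, np.int64(132)), (80, np.int64(136)), (90, np.int64(141)), (100, np.int64(145)), (110, np.int64(149)), (120, np.int64(154)), (130, np.int64(158)), (140, np.int64(163)), (150, np.int64(167))]
resid 0.0018959738087823473
[(20, np.int64(45)), (30, np.int64(50)), (40, np.int64(55)), (50, np.int64(60)), (60, np.int64(66)), (70, np.int64(72)), (80, np.int64(77)), (90, np.int64(82)), (100, np.int64(88)), (110, np.int64(93)), (120, np.int64(98)), (130, np.int64(104)), (140, np.int64(110)), (150, np.int64(116)), (160, np.int64(122)), (170, np.int64(128)), (180, np.int64(134))]
resid 0.0032597132267679885
[ 284.   382.4 -400. ]
[-145.5  115.     0. ]
[-575.  -152.3  400. ]
[-1004.5  -419.7   800. ]
[-1219.2  -553.3  1000. ]
[-0.7 -0.4  0.6] [ 76.3 650.  692.4]
scene [75, 312, 620] [210.8 -78.6]
scene [380, 312, 300] [300.   70.9]
scene [57, 235, 660] [179.8 -90.2]
scene [100, 312, 400] [228.5   6.2]
side [75, 312, 620] [183.8  -8.5]
side [380, 312, 300] [274.9 103.6]
side [57, 235, 660] [160.  -25.3]
side [100, 312, 400] [198.6  66.2]
[-1.4048018596998173, 0.5163006212002024, 0.06013503187513706, 0.8533066881604052, -0.030342934364902426, 1.775577366927571, -0.02353638931640689]
```

```bash
cat > plan.py <<'E'
from h import *
from scipy.spatial.transform import Rotation as Ro
def rows(wps,claw=-1,start=None):
    """wps: x,y,z,yaw targets (mm, rad), tool down; prints rows in tool axes"""
    s=ctrl.read_state()
    p,y=start if start else (s["eef_pos"].copy(),s["tool_rot"][2])
    out=[]
    for w in wps:
        R=Ro.from_euler("xyz",[np.pi,0,y]).as_matrix()
        d=R.T@(np.array(w[:3])-p)/1000
        if np.linalg.norm(d)>.0625: print("LONG",w,d)
        wz=round(-np.degrees(w[3]-y),1)
        d=np.round(d,4)
        out.append([0,0,wz,*d.tolist(),claw])
        p=p+R@d*1000;y=y-np.radians(wz)
    for i in range(0,len(out),12):print(str(sum(out[i:i+12],[])).replace("0.0,","0,"))
def lin(a,b,n):
    a,b=np.array(a,float),np.array(b,float);return [a+(b-a)*k/n for k in range(1,n+1)]
E
python3 - <<'E'
from plan import *
s=ctrl.read_state();p=s["eef_pos"];a0=np.arctan2(p[1],p[0]);r=410
w1=(r*np.cos(a0),r*np.sin(a0),330,s["tool_rot"][2])
W=lin((*p,s["tool_rot"][2]),w1,6)
n=14
for k in range(1,n+1):
    a=a0+(-.24-a0)*k/n;W.append((r*np.cos(a),r*np.sin(a),330,2.906+(2.161-2.906)*k/n))
W+=lin(W[-1],(525,-130,260,2.161),4)
rows(W)
E
```

```text
[0, 0, np.float64(-0.0), -0, -0.0399, 0.0308, -1, 0, 0, np.float64(-0.0), -0, -0.04, 0.0308, -1, 0, 0, np.float64(-0.0), -0, -0.0399, 0.0308, -1, 0, 0, np.float64(-0.0), -0, -0.0399, 0.0308, -1, 0, 0, np.float64(-0.0), -0, -0.04, 0.0308, -1, 0, 0, np.float64(-0.0), -0, -0.0399, 0.0308, -1, 0, 0, np.float64(3.0), -0.046, -0.0026, 0, -1, 0, 0, np.float64(3.1), -0.0458, -0.0053, 0, -1, 0, 0, np.float64(3.0), -0.0454, -0.008, 0, -1, 0, 0, np.float64(3.1), -0.0449, -0.0108, 0, -1, 0, 0, np.float64(3.0), -0.0441, -0.0133, 0, -1, 0, 0, np.float64(3.1), -0.0433, -0.016, 0, -1]
[0, 0, np.float64(3.0), -0.0422, -0.0184, 0, -1, 0, 0, np.float64(3.1), -0.0411, -0.021, 0, -1, 0, 0, np.float64(3.0), -0.0397, -0.0233, 0, -1, 0, 0, np.float64(3.1), -0.0383, -0.0257, 0, -1, 0, 0, np.float64(3.0), -0.0368, -0.0278, 0, -1, 0, 0, np.float64(3.1), -0.035, -0.0301, 0, -1, 0, 0, np.float64(3.0), -0.0331, -0.032, 0, -1, 0, 0, np.float64(3.1), -0.0312, -0.0339, 0, -1, 0, 0, np.float64(-0.0), -0.0244, 0.0218, 0.0175, -1, 0, 0, np.float64(-0.0), -0.0244, 0.0218, 0.0175, -1, 0, 0, np.float64(-0.0), -0.0244, 0.0218, 0.0175, -1, 0, 0, np.float64(-0.0), -0.0244, 0.0218, 0.0175, -1]
```

>>> carry_out:
  deltas: [0,0,0,0,-0.04,0.031,-1,0,0,0,0,-0.04,0.031,-1,0,0,0,0,-0.04,0.031,-1,0,0,0,0,-0.04,0.031,-1,0,0,0,0,-0.04,0.031,-1,0,0,0,0,-0.04,0.031,-1,0,0,3,-0.046,-0.0026,0,-1,0,0,3.1,-0.0458,-0.0053,0,-1,0,0,3,-0.0454,-0.008,0,-1]

```text
clock: 2.55
eef_pos: [223.0, 343.0, 329.5]
tool_rot: [-3.14, -0.0, 2.746]
force: [0.4, 0.7, 0.3]
width: 85.1
gripper_force: 0.0
```

No contact and accurate tracking, so I'm continuing the arc.

>>> carry_out:
  deltas: [0,0,3.1,-0.0449,-0.0108,0,-1,0,0,3,-0.0441,-0.0133,0,-1,0,0,3.1,-0.0433,-0.016,0,-1,0,0,3,-0.0422,-0.0184,0,-1,0,0,3.1,-0.0411,-0.021,0,-1,0,0,3,-0.0397,-0.0233,0,-1]

```text
clock: 3.3
eef_pos: [388.5, 128.2, 329.5]
tool_rot: [-3.14, -0.001, 2.426]
force: [1.0, 0.2, -0.3]
width: 85.8
gripper_force: 0.0
```

>>> carry_out:
  deltas: [0,0,3.1,-0.0383,-0.0257,0,-1,0,0,3,-0.0368,-0.0278,0,-1,0,0,3.1,-0.035,-0.0301,0,-1,0,0,3,-0.0331,-0.032,0,-1,0,0,3.1,-0.0312,-0.0339,0,-1,0,0,0,-0.0244,0.0218,0.0175,-1,0,0,0,-0.0244,0.0218,0.0175,-1,0,0,0,-0.0244,0.0218,0.0175,-1,0,0,0,-0.0244,0.0218,0.0175,-1,0,0,0,0,0,0,-1]

```text
clock: 4.55
eef_pos: [524.6, -129.9, 257.6]
tool_rot: [-3.137, -0.002, 2.16]
force: [-0.7, -0.2, -0.3]
width: 85.4
gripper_force: 0.0
```

```bash
python3 - <<'E'
from h import *
s=ctrl.read_state();print(s["clock"],s["eef_pos"],s["tool_rot"],s["force"],s["qpos"])
W=ctrl.calibration("wrist");print(repr(W["R"].tolist()),W["t"].tolist())
cv2.imwrite("pics/w2.png",ctrl.get_image("wrist")[:,:,::-1])
E
```

```text
4.55 [ 524.6 -129.9  257.6] [-3.1 -0.   2.2] [-0.7 -0.2 -0.3] [-0.2  0.5  0.6  1.8 -0.3  1.   1.1]
[[0.8311608766293848, 0.5560163605557282, -0.0041718047697922546], [0.5314338444214471, -0.7921620863804993, 0.3000954813134267], [0.16355325176870011, -0.2516446615679711, -0.9539000461999294]] [-362.32767577002454, -438.9619338010861, 319.9353722319172]
```

View pics/w2.png

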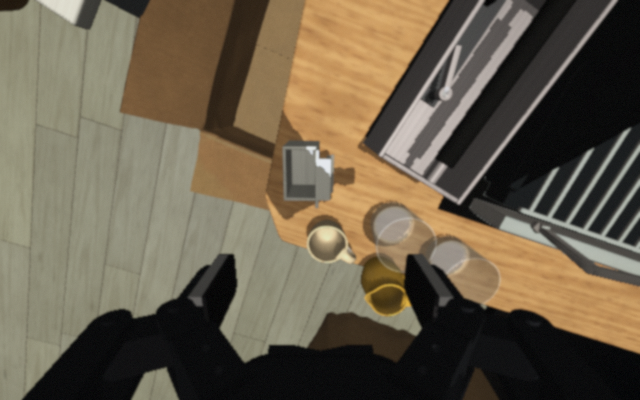

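Wrist view: caddy pocket at about (305,172), crown at about (323,175), box front-right corner at about (365,146), catch arm at about (448,80), glasses at (405,235) and (460,270). Next I'll refine the crown and rim positions from bright-pixel masks.

```bash
python3 - <<'E'
from h import *
W=ctrl.calibration("wrist")
im=cv2.imread("pics/w2.png");g=cv2.cvtColor(im,cv2.COLOR_BGR2GRAY)
print("corner",onz(W,(364,146),125),onz(W,(463,203),125),onz(W,(468,0),125))
h=cv2.cvtColor(im,cv2.COLOR_BGR2HSV)
m=((h[...,1]<40)&(g>195)).astype(np.uint8)*255
n,l,st,ce=cv2.connectedComponentsWithStats(m[135:215,275:350]);print(st[1:],ce[1:])
for i in range(1,n):
    if st[i,4]>40:
        r=cv2.minAreaRect(np.argwhere(l==i)[:,::-1].astype(np.float32)+np.array([275,135],np.float32))
        print(r,[onz(W,p,105) for p in cv2.boxPoints(r)], onz(W,r[0],105))
a=cv2.resize(im[135:215,275:385],None,fx=4,fy=4,interpolation=cv2.INTER_CUBIC)
b=cv2.resize(im[0:210,355:505],None,fx=2.4,fy=2.4,interpolation=cv2.INTER_CUBIC)
z=np.zeros((520,800,3),np.uint8);z[:320,:440]=a;z[:504,440:800]=b;cv2.imwrite("pics/w2c.png",z)
E
```

```text
corner [539.3 -71.  125. ] [669.6 -60.2 125. ] [539.9  89.8 125. ]
[[ 32  12   8   6  29]
 [ 41  16  15  23 164]] [[35.5 13.6]
 [48.4 28.1]]
((322.572021484375, 161.89601135253906), (23.21111488342285, 11.573934555053711), 34.695152282714844) [array([ 500.7, -118.8,  105. ]), array([ 501. , -105.5,  105. ]), array([ 527.6, -105.9,  105. ]), array([ 527.6, -119.3,  105. ])] [ 514.2 -112.3  105. ]
```

View pics/w2c.png

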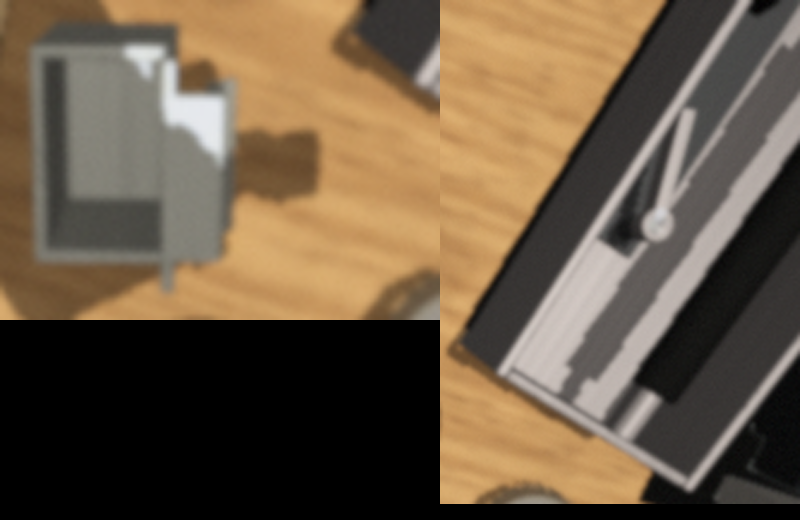

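Zoomed crops: crown spans about (165..226, 93..258), centre (195,175). Box rim corners are front-right (502,373) and back-right (690,488). Pawl pivot (658,222), tip (687,110).

```bash
python3 - <<'E'
from plan import *
W=ctrl.calibration("wrist")
A=lambda x,y:(275+(x+.5)/4-.5,135+(y+.5)/4-.5)
B=lambda x,y:(355+(x-440+.5)/2.4-.5,(y+.5)/2.4-.5)
print("crown c",onz(W,A(195,175),105),"plate ends",onz(W,A(170,60),105),onz(W,A(168,290),105))
p,q=onz(W,A(170,60),105),onz(W,A(168,290),105);print(np.linalg.norm(p-q),np.arctan2(-(p-q)[0],(p-q)[1]))
print("FR",onz(W,B(500,374),125),"BR",onz(W,B(690,489),125),"front rim",onz(W,B(738,0),125),onz(W,B(620,185),125))
print("pivot",onz(W,B(658,222),121),"tip",onz(W,B(687,110),121))
yaw=.072;rm=np.array([555.1,59.7]);R=np.array([[np.cos(yaw),-np.sin(yaw)],[np.sin(yaw),np.cos(yaw)]])
for n,b,z in(("FR",(500,374),125),("rim",(738,0),125),("rim",(620,185),125),("piv",(658,222),121),("tip",(687,110),121)):print(n,R.T@(onz(W,B(*b),z)[:2]-rm))
Y=2.161
c=(528,-130.2)
rows(lin((525,-130,258,Y),(*c,120,Y),4)+lin((*c,120,Y),(*c,86,Y),3))
E
```

```text
crown c [ 525.7 -127.9  105. ] plate ends [ 501.2 -104.2  105. ] [ 538.8 -161.9  105. ]
68.86513113228007 0.5772371276843449
FR [559.3 -69.8 125. ] BR [666.1 -63.2 125. ] front rim [548.1  95.5 125. ] [553.1  19.9 125. ]
pivot [576.8  18.8 121. ] tip [558.3  57.7 121. ]
FR [  -5.2 -129.4]
rim [-4.4 36.2]
rim [ -4.9 -39.6]
piv [ 18.7 -42.4]
tip [ 3.1 -2.2]
[0, 0, np.float64(-0.1), -0.0012, 0.0017, 0.0352, -1, 0, 0, np.float64(0.0), -0.0005, 0.0006, 0.0345, -1, 0, 0, np.float64(0.0), -0.0004, 0.0006, 0.0345, -1, 0, 0, np.float64(0.0), -0.0005, 0.0006, 0.0345, -1, 0, 0, np.float64(0.0), 0, 0, 0.0113, -1, 0, 0, np.float64(0.0), 0, 0, 0.0113, -1, 0, 0, np.float64(0.0), 0, 0, 0.0114, -1]
```

>>> carry_out:
  deltas: [0,0,0.3,-0.0004,0.0022,0.035,-1,0,0,0,0,0,0.035,-1,0,0,0,0,0,0.035,-1,0,0,0,0,0,0.03,-1,0,0,0,0,0,0.017,-1,0,0,0,0,0,0.012,-1,0,0,0,0,0,0.007,-1,0,0,0,0,0,0,-1]

```text
clock: 5.6
eef_pos: [527.1, -129.2, 89.7]
tool_rot: [3.141, 0.0, 2.155]
force: [-0.1, 0.7, 0.2]
width: 85.0
gripper_force: 0.0
```

>>> carry_out:
  deltas: [0,0,0,0,0,0.003,0,0,0,0,0,0,0,1,0,0,0,0,0,0,1,0,0,0,0,0,0,1,0,0,0,0,0,0,1,0,0,0,0,0,0,1,0,0,0,0,0,0,1]

```text
clock: 6.48
eef_pos: [527.0, -129.2, 86.5]
tool_rot: [-3.142, -0.0, 2.155]
force: [0.6, -0.3, -0.4]
width: 0.1
gripper_force: 0.0
```

The gripper shut on nothing (width 0.1), so I need to look.

```bash
python3 - <<'E'
from h import *
w=ctrl.get_image("wrist")[:,:,::-1];s=ctrl.get_image("side")[:,:,::-1];c=ctrl.get_image("scene")[:,:,::-1]
for n,i in(("wrist3",w),("side3",s),("scene3",c)):cv2.imwrite(f"pics/{n}.png",i)
z=np.zeros((600,800,3),np.uint8)
z[:300,:400]=cv2.resize(s[190:290,210:343],(400,300),interpolation=3)
z[:300,400:]=cv2.resize(c[200:300,195:328],(400,300),interpolation=3)
z[300:,:480]=cv2.resize(w,(480,300))
cv2.imwrite("pics/m3.png",z)
for n in("side","scene"):print(n,proj(ctrl.calibration(n),[527,-129.2,86.5]),proj(ctrl.calibration(n),[527,-129.2,105]))
E
```

```text
side [249.7 233. ] [249.2 226.2]
scene [231.5 236.2] [230.6 231.9]
```

View pics/m3.png

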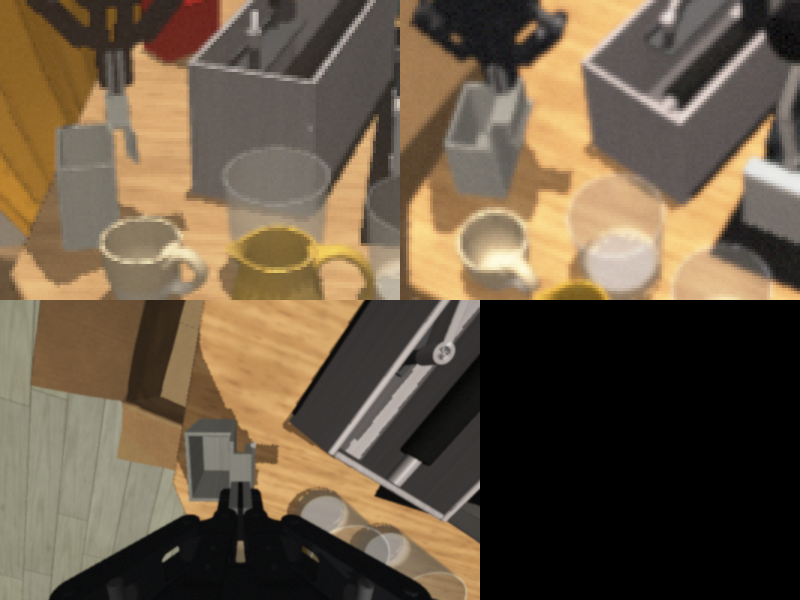

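The shut fingers end visibly above or behind the crown in side (115,95) and scene (500,88), though the caddy hasn't moved. I'll triangulate the fingertips against the reported TCP.

```bash
python3 - <<'E'
from h import *
S=ctrl.calibration("scene");D=ctrl.calibration("side");W=ctrl.calibration("wrist")
print(tri(S,(228.3,227),D,(248.5,221.7)),"wrist TCP",proj(W,[527,-129.2,86.5]),proj(W,[527,-129.2,105]),"crown ends",proj(W,[527-.556*25,-129.2+.831*25,105]),proj(W,[527+.556*25,-129.2-.831*25,105]))
g=lambda n:cv2.cvtColor(cv2.imread(f"pics/{n}3.png"),cv2.COLOR_BGR2GRAY)
a=g("side");print("side cols 240..260");[print(r,a[r,240:261]) for r in range(210,238)]
a=g("wrist");print("wrist cols 300..342:2");[print(r,a[r,300:343:2]) for r in range(180,270,4)]
E
```

```text
[ 521.7 -127.   116.3] wrist TCP [320.6 231.4] [320.6 243.7] crown ends [320.4 204.4] [320.8 279.8]
side cols 240..260
210 [ 84  69  43  45  59  81  94  71  63  91  90  61  46  71 134 173 174 171
 174 172 172]
211 [ 85  70  40  46  53  78  97  75  62  91  92  65  44  74 135 171 172 171
 170 171 169]
212 [ 86  74  55  45  51  74 101  84  61  88  91  61  46  75 137 177 176 176
 173 172 174]
213 [ 85  83  72  44  50  78  99  84  57  83  91  63  46  71 135 179 179 181
 181 181 178]
214 [ 85  83  71  47  54  79 100  83  54  83  95  74  45  59 121 170 168 172
 173 172 175]
215 [ 84  85  71  48  52  77 100  84  57  83  93  75  50  56 118 169 173 172
 174 174 175]
216 [ 86  92  87  47  48  69 100  88  60  80  96  75  45  55 122 170 170 170
 171 170 171]
217 [ 94 113 125  61  44  72 101  86  59  74  96  79  44  73 139 181 179 178
 178 179 177]
218 [100 133 153  86  50  71  96  88  58  76  99  98 100 131 164 180 180 179
 180 178 178]
219 [116 158 162 124 108 105  99  88  65  75 102 122 164 177 177 175 173 175
 178 179 176]
220 [135 177 175 173 166 141 110  92  62  74 100 135 175 179 178 179 17
[... 2958 characters left out ...]
2 131 130 131 131 130 129 128 128 119
  96  92  96 115]
240 [ 75  74  79 110 127 128 125 124 125 124 122 124 127 126 124 124 125 116
  94  92  97 128]
244 [ 75  75  79 101  83  65  63  61  58  25  13  21  54  64  63  65  78 104
  93  92  99 112]
248 [ 76  76  79  99  76  65  65  63  52  21  10  20  49  63  64  63  70  96
  90 115 164 175]
252 [25 23 25 43 61 61 62 62 53 22 12 18 50 62 63 63 61 44 30 36 54 69]
256 [13 11 14 41 62 60 63 62 51 20 14 14 47 62 60 62 61 45 17 13 11 10]
260 [14 15 16 43 61 63 62 61 50 16 13 17 46 60 61 62 62 51 21 11 14 17]
264 [14 14 22 49 63 62 63 62 49 17 12 14 44 62 62 63 62 52 23 13 13 12]
268 [14 12 25 55 62 62 61 62 46 15 10 13 43 61 62 63 63 58 29  9 12 13]
```

The crown sits where expected under the tool in x and y, but the fingertips look well above it, so I'll try lower with the fingers partly open. At about 50 mm opening the fingers fit inside the pocket either way.

>>> carry_out:
  deltas: [0,0,0,0,0,0,-0.2,0,0,0,0,0,0,-0.2,0,0,0,0,0,0,-0.2,0,0,0,0,0,0.005,-0.2,0,0,0,0,0,0.005,-0.2,0,0,0,0,0,0.005,-0.2,0,0,0,0,0,0.005,-0.2,0,0,0,0,0,0,-0.2]

```text
clock: 7.62
eef_pos: [526.6, -129.1, 66.0]
tool_rot: [-3.141, -0.001, 2.155]
force: [0.4, -0.3, 0.3]
width: 51.3
gripper_force: 0.0
```

>>> carry_out:
  deltas: [0,0,0,0,0,0,0.3,0,0,0,0,0,0,0.6,0,0,0,0,0,0,1,0,0,0,0,0,0,1,0,0,0,0,0,0,1,0,0,0,0,0,0,1]

```text
clock: 8.38
eef_pos: [527.3, -129.1, 66.9]
tool_rot: [3.141, 0.0, 2.155]
force: [-1.0, 1.0, 6.6]
width: 15.1
gripper_force: 58.8
```

It caught only the crown's top edge, so the true fingertips are about 35 mm above the reported TCP. I'll reopen, go 18 mm lower and grip again.

>>> carry_out:
  deltas: [0,0,0,0,0,0,-0.2,0,0,0,0,0,0,-0.2,0,0,0,0,0,0,-0.2,0,0,0,0,0,0.006,-0.2,0,0,0,0,0,0.006,-0.2,0,0,0,0,0,0.006,-0.2,0,0,0,0,0,0,-0.2]

```text
clock: 9.25
eef_pos: [526.5, -129.0, 47.8]
tool_rot: [-3.141, -0.001, 2.155]
force: [0.7, 0.3, -0.6]
width: 51.2
gripper_force: 0.0
```

>>> carry_out:
  deltas: [0,0,0,0,0,0,0.3,0,0,0,0,0,0,0.6,0,0,0,0,0,0,1,0,0,0,0,0,0,1,0,0,0,0,0,0,1,0,0,0,0,0,0,1]

```text
clock: 10.0
eef_pos: [527.3, -129.1, 48.8]
tool_rot: [3.141, 0.0, 2.155]
force: [-0.2, -0.1, 4.9]
width: 17.0
gripper_force: 59.5
```

>>> carry_out:
  deltas: [0,0,0,0,0,-0.005,1,0,0,0,0,0,-0.012,1,0,0,0,0,0,-0.02,1,0,0,0,0,0,-0.02,1,0,0,0,0,0,-0.01,1,0,0,0,0,0,0,1]

```text
clock: 10.75
eef_pos: [527.4, -129.2, 116.1]
tool_rot: [3.141, 0.001, 2.155]
force: [0.4, -0.3, -2.0]
width: 17.1
gripper_force: 58.8
```

```bash
python3 - <<'E'
from plan import *
s=ctrl.read_state();print(s["force"],s["torque"],s["width"],s["gripper_force"],s["eef_pos"],s["tool_rot"])
p=s["eef_pos"]
a=(p[0],p[1],116,2.155);b=(530,-85,116,1.9);c=(546.3,-36.2,116,1.643)
rows(lin(a,b,3)+lin(b,c,4),1)
# caddy check in side view: pixel of crown expected at current pose
D=ctrl.calibration("side");cv2.imwrite("pics/side4.png",ctrl.get_image("side")[:,:,::-1])
W=ctrl.get_image("wrist")[:,:,::-1];cv2.imwrite("pics/wrist4.png",W)
g=cv2.cvtColor(W,cv2.COLOR_BGR2GRAY);[print(r,g[r,296:348:2]) for r in range(190,262,6)]
E
```

```text
[ 0.4 -0.3 -2. ] [-0.  -0.1 -0. ] 17.10224167534208 58.75854715704918 [ 527.4 -129.2  116.1] [3.1 0.  2.2]
[0, 0, np.float64(4.9), 0.0118, 0.0089, 0.0001, 1, 0, 0, np.float64(4.9), 0.0125, 0.0078, 0, 1, 0, 0, np.float64(4.8), 0.0132, 0.0067, 0, 1, 0, 0, np.float64(3.7), 0.0102, 0.0078, 0, 1, 0, 0, np.float64(3.7), 0.0107, 0.0071, 0, 1, 0, 0, np.float64(3.7), 0.0112, 0.0064, 0, 1, 0, 0, np.float64(3.7), 0.0115, 0.0057, 0, 1]
190 [81 82 80 84 82 81 79 73 64 78 95 97 97 95 94 92 89 90 92 94 97 95 94 92
 90 88]
196 [125 126 129 124  95  80  77  69  64  74  87  88  89  89  89  89  90  89
  92  92  94  93  94  97  95  97]
202 [131 132 126 107  80  79  75  65  62  78  92  93  93  93  93  91  92  92
  92  90  92  87  84  83  81  82]
208 [129 130 116  90  84  84  75  61  60  75  89  89  92  92  91  92  92  92
  93  88  81  90 117 143 140 130]
214 [130 129 123 125 130 128 106  70  63  79  99  98  97  95  93  93  80  80
  79  78  77  91  93  96 135 168]
220 [129 130 119 126 132 132 109  71  60  73  95  99 101 100 102  98  81  79
  78  79  78  85  95  99 141 171]
226 [129 129 121 123 130 124 104  71  64  77  94  98  98  98 100  94  77  79
  80  80  78  78  89  99 147 182]
232 [129 129 119 123 130 130 125 124 124 126 124 124 124 126 127 125 125 123
 124 121 122 114  94  99 154 183]
238 [130 130 118 121 130 131 130 129 128 131 131 131 129 132 132 133 130 127
 129 129 128 118  92 103 158 184]
244 [ 63  65  73 116 127 128 131 131 130 133 132 128 129 131 133 131 131 131
 129 129 128 117  74  63  65  64]
250 [ 65  61  59 111 129 129 130 130 130 131 132 129 130 130 130 132 130 128
 130 129 127 113  59  60  62  62]
256 [ 64  56  48 109 131 133 130 130 130 132 132 130 129 132 133 131 131 129
 130 130 128 109  47  54  64  63]
```

Held: the weight reads 2 N. Moving in front of the wall.

>>> carry_out:
  deltas: [0,0,4.9,0.0118,0.0089,0,1,0,0,4.9,0.0125,0.0078,0,1,0,0,4.8,0.0132,0.0067,0,1,0,0,3.7,0.0102,0.0078,0,1,0,0,3.7,0.0107,0.0071,0,1,0,0,3.7,0.0112,0.0064,0,1,0,0,3.7,0.0115,0.0057,0,1,0,0,0,0,0,0,1]

```text
clock: 11.85
eef_pos: [545.5, -34.9, 114.5]
tool_rot: [-3.14, -0.0, 1.645]
force: [0.5, -0.3, -2.3]
width: 17.0
gripper_force: 58.7
```

>>> carry_out:
  deltas: [0,0,0,0,0.004,0,1,0,0,0,0,0.003,0,1,0,0,0,0,0.002,0,1,0,0,0,0,0,0,1]

```text
clock: 12.35
eef_pos: [555.0, -35.8, 115.5]
tool_rot: [3.141, 0.0, 1.642]
force: [0.2, -0.4, -1.7]
width: 16.8
gripper_force: 58.8
```

>>> carry_out:
  deltas: [0,0,0,0,0.002,0,1,0,0,0,0,0.001,0,1,0,0,0,0,0.001,0,1,0,0,0,0,0,0,1]

```text
clock: 12.85
eef_pos: [558.9, -35.2, 115.5]
tool_rot: [3.142, 0.0, 1.642]
force: [-0.6, -0.0, -2.2]
width: 16.7
gripper_force: 58.8
```

>>> carry_out:
  deltas: [0,0,0,0,0.001,0,1,0,0,0,0,0.001,0,1,0,0,0,0,0,0,1]

```text
clock: 13.22
eef_pos: [560.8, -35.1, 115.4]
tool_rot: [-3.141, -0.0, 1.642]
force: [-1.1, 0.2, -1.3]
width: 16.8
gripper_force: 58.8
```

>>> carry_out:
  deltas: [0,0,0,0,0.001,0,1,0,0,0,0,0,0,1]

```text
clock: 13.48
eef_pos: [561.1, -35.0, 115.4]
tool_rot: [-3.14, -0.0, 1.642]
force: [-2.1, -0.0, -1.5]
width: 16.6
gripper_force: 59.0
```

>>> carry_out:
  deltas: [0,0,0,0,0.001,0,1,0,0,0,0,0,0,1]

```text
clock: 13.72
eef_pos: [561.2, -34.9, 115.3]
tool_rot: [-3.139, -0.001, 1.642]
force: [-5.2, -0.1, 2.2]
width: 17.1
gripper_force: 59.4
```

>>> carry_out:
  deltas: [0,0,0,0,0.001,0,1,0,0,0,0,0,0,1]

```text
clock: 13.98
eef_pos: [561.3, -34.9, 115.1]
tool_rot: [-3.137, -0.001, 1.641]
force: [-5.8, -0.6, 2.7]
width: 16.6
gripper_force: 59.6
```

Contact with the wall at about x=561.0. I'll back off to about 559 (mid-gap) and lower, watching the force.

>>> carry_out:
  deltas: [0,0,0,0,-0.0048,0,1,0,0,0,0,0,0,1,0,0,0,0,0,0.005,1,0,0,0,0,0,0.004,1,0,0,0,0,0,0.004,1,0,0,0,0,0,0.004,1,0,0,0,0,0,0,1]

```text
clock: 14.85
eef_pos: [558.8, -35.1, 98.1]
tool_rot: [-3.141, -0.0, 1.642]
force: [0.1, 0.3, -2.1]
width: 16.7
gripper_force: 58.8
```

>>> carry_out:
  deltas: [0,0,0,0,0,0.005,1,0,0,0,0,0,0.005,1,0,0,0,0,0,0.005,1,0,0,0,0,0,0.004,1,0,0,0,0,0,0.002,1,0,0,0,0,0,0,1]

```text
clock: 15.6
eef_pos: [559.0, -35.2, 77.4]
tool_rot: [-3.141, -0.0, 1.642]
force: [0.3, -0.1, -2.5]
width: 17.2
gripper_force: 58.9
```

>>> carry_out:
  deltas: [0,0,0,0,0,0.001,1,0,0,0,0,0,0.001,1,0,0,0,0,0,0.001,1,0,0,0,0,0,0,1]

```text
clock: 16.1
eef_pos: [559.0, -35.2, 74.4]
tool_rot: [-3.141, -0.0, 1.642]
force: [-0.2, -0.3, -2.4]
width: 16.7
gripper_force: 58.9
```

>>> carry_out:
  deltas: [0,0,0,0,0,0.001,1,0,0,0,0,0,0,1]

```text
clock: 16.35
eef_pos: [559.2, -35.2, 73.8]
tool_rot: [3.141, -0.0, 1.642]
force: [-0.8, -0.1, 1.2]
width: 16.9
gripper_force: 59.2
```

>>> carry_out:
  deltas: [0,0,0,0,0,0.001,1,0,0,0,0,0,0,1]

```text
clock: 16.6
eef_pos: [559.2, -35.2, 73.7]
tool_rot: [3.141, -0.001, 1.642]
force: [-3.8, 1.2, 9.9]
width: 16.9
gripper_force: 60.6
```

>>> carry_out:
  deltas: [0,0,0,0,0,0.001,1,0,0,0,0,0,0,1]

```text
clock: 16.85
eef_pos: [559.2, -35.1, 73.6]
tool_rot: [3.14, -0.002, 1.642]
force: [-5.1, 2.2, 18.3]
width: 16.7
gripper_force: 61.7
```

Seated: contact came at the predicted 73.8. Unloading, opening and lifting off.

>>> carry_out:
  deltas: [0,0,0,0,0,-0.002,1,0,0,0,0,0,0,0.5,0,0,0,0,0,0,0,0,0,0,0,0,0,-0.2,0,0,0,0,0,0,-0.2,0,0,0,0,0,-0.015,-0.2,0,0,0,0,0,-0.025,-0.2,0,0,0,0,0,-0.03,-0.2,0,0,0,0,0,-0.01,0,0,0,0,0,0,0,1,0,0,0,0,0,0,1]

```text
clock: 18.23
eef_pos: [558.4, -34.8, 152.6]
tool_rot: [-3.14, -0.0, 1.642]
force: [-0.1, -0.4, -0.0]
width: 7.0
gripper_force: 0.0
```

```bash
python3 - <<'E'
from plan import *
s=ctrl.read_state();print(s["clock"],s["eef_pos"],s["force"],s["qpos"])
for n in("wrist","side","scene"):cv2.imwrite(f"pics/{n}5.png",ctrl.get_image(n)[:,:,::-1])
w=cv2.imread("pics/wrist5.png");a=cv2.imread("pics/side5.png");c=cv2.imread("pics/scene5.png")
z=np.zeros((600,800,3),np.uint8)
z[:300,:400]=cv2.resize(a[165:265,220:353],(400,300),interpolation=3)
z[:300,400:]=cv2.resize(c[160:260,215:348],(400,300),interpolation=3)
z[300:,:480]=cv2.resize(w,(480,300));cv2.imwrite("pics/m5.png",z)
E
```

```text
18.225 [558.4 -34.8 152.6] [-0.1 -0.4 -0. ] [-0.4  0.7  0.7  1.8 -0.6  0.9  0.6]
```

View pics/m5.png

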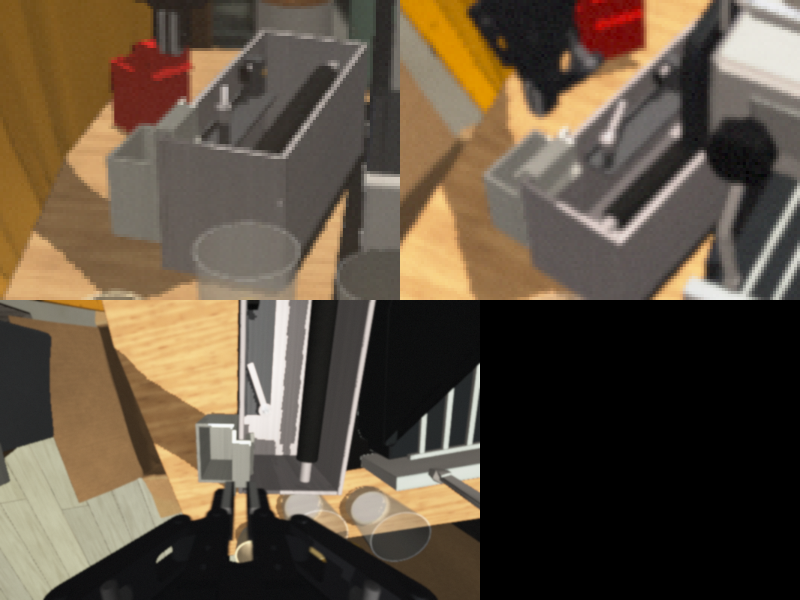

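The caddy hangs straight over the rim's right end: crown at wrist crop (243,460) on the rim, pocket outside at (215,450), pawl at (262,390), everything else undisturbed. Next, the shut fingers go to the right of the caddy, just outside the wall.

>>> carry_out:
  deltas: [0,0,0,-0.03,-0.006,0,1,0,0,0,-0.03,-0.006,0,1,0,0,0,0,0,0.02,1,0,0,0,0,0,0.03,1,0,0,0,0,0,0.02,1,0,0,0,0,0,0.012,1,0,0,0,0,0,0,1]

```text
clock: 19.25
eef_pos: [550.8, -95.9, 70.7]
tool_rot: [-3.14, -0.0, 1.642]
force: [0.6, -0.9, -0.5]
width: -0.1
gripper_force: 0.0
```

>>> carry_out:
  deltas: [0,0,0,0.005,0,0,1,0,0,0,0.005,0,0,1,0,0,0,0.004,0,0,1,0,0,0,0.004,0,0,1,0,0,0,0,0,0,1]

```text
clock: 19.88
eef_pos: [550.4, -78.1, 71.8]
tool_rot: [3.141, 0.001, 1.642]
force: [0.2, -1.7, 0.7]
width: 0.2
gripper_force: 0.7
```

>>> carry_out:
  deltas: [0,0,0,0.004,0,0,1,0,0,0,0.004,0,0,1,0,0,0,0.004,0,0,1,0,0,0,0.004,0,0,1,0,0,0,0,0,0,1]

```text
clock: 20.5
eef_pos: [550.5, -78.4, 72.2]
tool_rot: [3.136, 0.023, 1.631]
force: [2.1, -29.0, -10.3]
width: 0.1
gripper_force: 14.5
```

```bash
python3 - <<'E'
from h import *
# where is the caddy now? difference to the pre-push side view
s=ctrl.read_state();print(s["eef_pos"],s["force"])
a=cv2.imread("pics/side5.png");b=ctrl.get_image("side")[:,:,::-1];cv2.imwrite("pics/side6.png",b)
D=ctrl.calibration("side")
g=lambda i:cv2.cvtColor(i,cv2.COLOR_BGR2GRAY)
for r in(212,220,228,234,240):print(r,g(a)[r,252:280:1]);print("   ",g(b)[r,252:280:1])
E
```

```text
[550.5 -78.4  72.2] [  2.1 -29.  -10.3]
212 [179 178 179 175 175 174 174 169 153 125 104  97  97  96  96 101 112 115
 117 107  95  87  90  89  94  98 100 104]
    [180 179 177 174 175 172 171 158 134  92  54  79  89  61  74  97  82  50
  42  45  41  47  72  90  95  99  99 104]
220 [177 178 171 145 114 114 116 115 117 119 115 112 115 113 114 114 110 109
 113 112  95  92  90  93  92  94  92  93]
    [177 178 178 168 136 117 113 114 116 117 115 115 113 117 114 114 114 112
 112 117 114  91  89  94  93  94  95  93]
228 [157 166 167 161 134 119 116 116 113 117 116 116 114 116 114 113 115 111
 112 114 107  94  96  93  92  93  94  93]
    [129 170 171 172 159 126 115 115 117 117 115 116 114 114 116 116 113 112
 113 115 108  98  96  94  92  96  92  93]
234 [109 111 109 112 112 118 113 114 115 117 116 116 114 114 114 114 114 113
 113 115 109  91  94  89  95  96  96  95]
    [107 108 143 187 178 145 117 116 115 116 116 116 112 117 117 114 112 114
 113 113 109 102  93  88  94  94  94  93]
240 [105 106 107 108 108 115 115 114 117 115 115 115 117 115 114 115 112 114
 111 112 109  99  91  89  94  92  94  95]
    [102 106 108 107 106 113 114 113 116 115 116 116 116 114 114 115 112 113
 112 114 110 103  91  89  94  94  95  96]
```

A 29 N stop without the caddy sliding suggests the finger is catching the box's end corner, so I'm backing off.

>>> carry_out:
  deltas: [0,0,0,-0.01,-0.002,0,1,0,0,0,-0.012,-0.003,0,1,0,0,0,-0.012,0,0,1,0,0,0,0,0,0,1]

```text
clock: 21.05
eef_pos: [546.4, -96.9, 71.6]
tool_rot: [3.141, -0.0, 1.641]
force: [-0.5, -0.3, -0.8]
width: -0.1
gripper_force: 0.0
```

```bash
python3 - <<'E'
from h import *
s=ctrl.read_state();e=s["eef_pos"];print(e,s["force"])
S=ctrl.calibration("scene");D=ctrl.calibration("side");W=ctrl.calibration("wrist")
d=lambda x,y:(220+(x+.5)/5-.5,170+(y+.5)/5-.5)
print("glass near rim centre",onz(D,d(410,395),88))
i={n:ctrl.get_image(n)[:,:,::-1] for n in("side","scene","wrist")}
for n in i:cv2.imwrite(f"pics/{n}7.png",i[n])
g=lambda n:cv2.cvtColor(i[n],cv2.COLOR_BGR2GRAY)
for dz in(0,20,35,50):print(dz,[proj(c,e+[0,0,dz]) for c in(D,S,W)])
u,v=proj(D,e+[0,0,30]).astype(int);print("side",u-10)
for r in range(v-20,v+22,3):print(r,g("side")[r,u-10:u+11])
u,v=proj(S,e+[0,0,30]).astype(int);print("scene",u-10)
for r in range(v-20,v+22,3):print(r,g("scene")[r,u-10:u+11])
print("wrist")
for r in range(204,275,7):print(r,g("wrist")[r,280:362:3])
E
```

```text
[546.4 -96.9  71.6] [-0.5 -0.3 -0.8]
glass near rim centre [ 670.2 -148.6   88. ]
0 [array([263.6, 233.8]), array([246.3, 235.9]), array([320.6, 231.1])]
20 [array([263.2, 226.6]), array([245.5, 231.3]), array([320.6, 244.5])]
35 [array([263. , 221.2]), array([244.9, 227.8]), array([320.7, 256.7])]
50 [array([262.7, 215.7]), array([244.3, 224.2]), array([320.8, 271.2])]
side 253
202 [43 44 44 40 46 42 41 44 41 44 45 41 44 42 45 45 44 44 43 42 42]
205 [105  62  46  42  42  42  40  41  45  43  43  42  40  42  44  42  43  44
  43  44 124]
208 [186 180 135  44  57  76  70  50  53  48  45  44  44  40  44  71  94  89
 111 108 106]
211 [174 172 143  50  68  96  81  63  86  90  69  45  43  42  44  73 113 116
 115 124 145]
214 [173 174 145  71  60  88  84  58  83  94  77  44  46  42  42  67 102 116
 115 101  92]
217 [182 180 156  82  57  83  85  60  77  96  78  51  47  44  48 100 142 132
 114 104  93]
220 [178 178 171 141 115 102  90  67  74  95  79  58  59  80 103 112 112 113
 116 114  91]
223 [180 180 176 151 115 115 116 112 110 109 108 109 116 114 114 115 114 112
 115 110  95]
226 [174 177
[... 2388 characters left out ...]
 98  97  97  94  95  93  90  90  90  91  90  91  91  91  91  94
  96  98  98  98  98  98 100  97 100  98]
246 [ 88  87  88  89  89  91  93  96  95  82  64  62  55  12  18  59  60  62
  85  91  93  90  91  86  87  85  88 125]
253 [ 90  89  92  91  92  71  21  13  16  49  63  63  52  13  16  59  63  62
  38  12  14  30  99 167 187 185 183 186]
260 [ 85  86  91  94  72  14  16  13  19  58  62  62  49   9  14  58  62  64
  48  13  14  15  29 168 183 183 183 183]
267 [101 100 102 100  40  15  17  17  22  62  62  61  46  12  13  57  61  61
  56  16  14  15  14 116 187 188 188 187]
274 [129 101 100  84  16  14  13  10  32  63  63  62  48  10  16  56  63  63
  58  23  11  11  12  40 164 169 169 163]
```

The fingertips are about 33 mm above the reported TCP, and the fingers are about ±14 mm thick just above the tips, so they hit the box corner. I'll shift 2 mm further out and try again gently.

>>> carry_out:
  deltas: [0,0,0,0.005,-0.0018,0,1,0,0,0,0.006,0,0,1,0,0,0,0.004,0,0,1,0,0,0,0.003,0,0,1,0,0,0,0.002,0,0,1,0,0,0,0.002,0,0,1]

```text
clock: 21.95
eef_pos: [543.0, -74.4, 71.5]
tool_rot: [-3.142, 0.0, 1.642]
force: [0.2, -0.5, -0.1]
width: -0.1
gripper_force: 0.0
```

>>> carry_out:
  deltas: [0,0,0,0.002,0,0,1,0,0,0,0.002,0,0,1,0,0,0,0.002,0,0,1,0,0,0,0,0,0,1]

```text
clock: 22.45
eef_pos: [542.5, -68.4, 71.5]
tool_rot: [-3.141, -0.0, 1.642]
force: [-0.7, -0.5, -0.5]
width: -0.1
gripper_force: 0.6
```

```bash
cat > cad.py <<'E'
from h import *
import sys
s=ctrl.read_state();e=s["eef_pos"];print(s["clock"],e,s["force"])
D=ctrl.calibration("side");S=ctrl.calibration("scene")
for n,c,cal in(("side5",ctrl.get_image("side")[:,:,::-1],D),("scene5",ctrl.get_image("scene")[:,:,::-1],S)):
    a=cv2.imread(f"pics/{n}.png")
    P0=np.array([530,-38,60.]) # pocket body (lower front part)
    u,v=proj(cal,P0).astype(int)
    t=a[v-9:v+16,u-13:u+8]
    best=[]
    for dy in np.arange(0,150,1.):
        q=proj(cal,P0+[-.069*dy,dy,0]);
        w=cv2.getRectSubPix(c,(21,25),(float(q[0]-(proj(cal,P0)[0]-u)-2.5+.0),float(q[1]-(proj(cal,P0)[1]-v)+3)))
        r=cv2.matchTemplate(w,t,cv2.TM_CCOEFF_NORMED)[0,0];best.append((round(float(r),3),dy))
    print(n,sorted(best)[::-1][:4])
E
python3 cad.py
```

```text
22.45 [542.5 -68.4  71.5] [-0.7 -0.5 -0.5]
side5 [(0.717, np.float64(2.0)), (0.715, np.float64(1.0)), (0.714, np.float64(3.0)), (0.711, np.float64(4.0))]
scene5 [(0.591, np.float64(83.0)), (0.59, np.float64(82.0)), (0.586, np.float64(84.0)), (0.583, np.float64(85.0))]
```

```bash
python3 - <<'E'
from h import *
D=ctrl.calibration("side");S=ctrl.calibration("scene")
n=ctrl.get_image("side")[:,:,::-1];cv2.imwrite("pics/side8.png",n);m=ctrl.get_image("scene")[:,:,::-1];cv2.imwrite("pics/scene8.png",m)
print([ (proj(D,X)-proj(D,[512,-38,60]),proj(S,X)-proj(S,[512,-38,60])) for X in([511,-25,60],)])
print(proj(D,[512,-72,30]),proj(D,[512,-72,100]),proj(S,[512,-72,30]),proj(S,[512,-72,100]))
def sat(i,r,a,b):return cv2.cvtColor(i,cv2.COLOR_BGR2HSV)[r,a:b,1]
for r in(225,232,238,242,244,246,248,250):
    for f in("side5","side7","side8"):print(r,f,sat(cv2.imread(f"pics/{f}.png"),r,250,276))
E
```

```text
[(array([ 2. , -2.2]), array([ 3.1, -3. ]))]
[257.1 240.9] [255.6 216.7] [245.6 232.9] [242.8 217. ]
225 side5 [120 121 122 121 120 108  55  33  34  32  34  32  34  28  30  30  30  32
  33  29  33  31  33  28  33  31]
225 side7 [118 120 122 119 117 122 106  31  30  32  30  29  32  32  32  32  34  28
  28  28  24  26  33  30  27  31]
225 side8 [120 122 122 119 120 119 121 103  29  32  32  32  31  30  27  28  32  34
  31  32  31  29  32  30  28  31]
232 side5 [119 120 119 123 116 113  73  34  32  32  31  34  33  30  30  34  36  34
  32  35  37  32  33  33  37  37]
232 side7 [122 121 122 121 120 122 113  82  28  32  30  32  32  29  32  26  28  32
  31  31  31  33  31  34  31  37]
232 side8 [117 122 120 120 120 123 123 115  82  31  30  32  33  34  34  30  32  32
  28  30  30  33  27  32  33  36]
238 side5 [118 125 116 118 117 116  98  52  34  38  32  32  27  30  34  34  36  36
  32  30  31  35  31  41  41  40]
238 side7 [121 120 120 122 120 120 120 105  38  34  36  26  34  30  36  29  32  30
  34  30  30  33  29  36  36  32]
238 side8 [116 120 119 120 114 119 120 120 105  42  34  32  33 
[... 1108 characters left out ...]
48 side5 [121 119 121 118 120 119 123 118 119 118 119 117 119 119 117 120 120 118
 120 118 114 117 112  89  38  35]
248 side7 [120 119 119 120 128 120 119 121 119 118 117 122 115 118 114 117 119 118
 114 117 114 112 115  92  33  33]
248 side8 [116 119 122 121 121 122 118 116 116 112 119 115 117 121 113 117 118 116
 115 116 117 114 117  92  38  38]
250 side5 [116 114 117 116 114 120 120 112 115 115 117 112 115 114 118 118 118 116
 116 122 118 119 118  96  44  39]
250 side7 [114 113 116 118 114 116 117 115 113 117 116 116 116 118 117 114 114 116
 113 114 116 120 118  93  37  30]
250 side8 [118 118 118 116 114 115 120 116 117 116 114 115 115 116 115 115 118 118
 114 116 118 117 118  94  39  35]
```

The caddy is sliding, about 13 mm so far. Continuing.

>>> carry_out:
  deltas: [0,0,0,0.004,0,0,1,0,0,0,0.004,0,0,1,0,0,0,0.004,0,0,1,0,0,0,0.004,0,0,1,0,0,0,0.004,0,0,1,0,0,0,0.004,0,0,1,0,0,0,0.004,0,0,1,0,0,0,0.004,0,0,1]

```text
clock: 23.65
eef_pos: [540.3, -36.2, 71.5]
tool_rot: [-3.142, -0.0, 1.642]
force: [-1.0, -1.0, -0.6]
width: -0.1
gripper_force: 0.8
```

>>> carry_out:
  deltas: [0,0,0,0.003,0,0,1,0,0,0,0.003,0,0,1,0,0,0,0.003,0,0,1,0,0,0,0.003,0,0,1]

```text
clock: 24.15
eef_pos: [539.4, -24.4, 71.5]
tool_rot: [-3.142, -0.0, 1.642]
force: [-0.3, -1.8, 0.0]
width: 0.1
gripper_force: 0.8
```

>>> carry_out:
  deltas: [0,0,0,0.003,0,0,1,0,0,0,0.003,0,0,1,0,0,0,0.003,0,0,1,0,0,0,0.003,0,0,1]

```text
clock: 24.65
eef_pos: [538.6, -13.3, 71.6]
tool_rot: [3.141, 0.001, 1.641]
force: [-0.1, -4.4, -1.1]
width: 0.0
gripper_force: 2.4
```

>>> carry_out:
  deltas: [0,0,0,0.003,0,0,1,0,0,0,0.003,0,0,1,0,0,0,0.003,0,0,1,0,0,0,0.003,0,0,1]

```text
clock: 25.15
eef_pos: [537.6, -0.4, 71.4]
tool_rot: [-3.141, -0.0, 1.642]
force: [-0.2, -3.9, 0.1]
width: -0.0
gripper_force: 2.2
```

Pawl engaged: about 4 N while riding past it.

>>> carry_out:
  deltas: [0,0,0,0.003,0,0,1,0,0,0,0.003,0,0,1,0,0,0,0.003,0,0,1,0,0,0,0.003,0,0,1,0,0,0,0.003,0,0,1,0,0,0,0.003,0,0,1,0,0,0,0.003,0,0,1,0,0,0,0.003,0,0,1]

```text
clock: 26.15
eef_pos: [536.0, 23.6, 71.5]
tool_rot: [-3.141, -0.0, 1.642]
force: [-1.4, -4.3, -0.2]
width: -0.0
gripper_force: 2.0
```

>>> carry_out:
  deltas: [0,0,0,0.002,0,0,1,0,0,0,0.002,0,0,1]

```text
clock: 26.4
eef_pos: [535.7, 27.4, 71.5]
tool_rot: [-3.141, -0.0, 1.642]
force: [-0.8, -4.1, -0.3]
width: -0.1
gripper_force: 2.0
```

>>> carry_out:
  deltas: [0,0,0,0.002,0,0,1,0,0,0,0.002,0,0,1]

```text
clock: 26.65
eef_pos: [535.4, 31.4, 71.5]
tool_rot: [-3.141, -0.0, 1.642]
force: [-1.2, -4.6, -0.6]
width: 0.1
gripper_force: 2.0
```

>>> carry_out:
  deltas: [0,0,0,0.002,0,0,1,0,0,0,0.001,0,0,1]

```text
clock: 26.9
eef_pos: [535.1, 34.5, 71.5]
tool_rot: [-3.141, -0.0, 1.642]
force: [-1.5, -3.1, -0.5]
width: -0.1
gripper_force: 1.9
```

>>> carry_out:
  deltas: [0,0,0,0.001,0,0,1,0,0,0,0.001,0,0,1]

```text
clock: 27.15
eef_pos: [535.0, 36.4, 71.5]
tool_rot: [-3.141, -0.0, 1.642]
force: [-2.4, -4.0, 0.4]
width: -0.4
gripper_force: 1.9
```

>>> carry_out:
  deltas: [0,0,0,0.001,0,0,1,0,0,0,0.001,0,0,1]

```text
clock: 27.4
eef_pos: [534.8, 37.8, 71.5]
tool_rot: [-3.141, 0.001, 1.642]
force: [-1.9, -5.5, 0.6]
width: -0.4
gripper_force: 2.5
```

>>> carry_out:
  deltas: [0,0,0,0.001,0,0,1,0,0,0,0.001,0,0,1]

```text
clock: 27.65
eef_pos: [534.7, 39.6, 71.5]
tool_rot: [-3.142, 0.001, 1.642]
force: [-2.1, -5.4, 0.4]
width: 0.0
gripper_force: 2.7
```

>>> carry_out:
  deltas: [0,0,0,0.001,0,0,1,0,0,0,0.001,0,0,1]

```text
clock: 27.9
eef_pos: [534.8, 41.6, 71.6]
tool_rot: [3.141, 0.001, 1.641]
force: [-0.5, -2.6, -0.1]
width: 0.1
gripper_force: 1.8
```

>>> carry_out:
  deltas: [0,0,0,0.001,0,0,1,0,0,0,0.001,0,0,1]

```text
clock: 28.15
eef_pos: [535.0, 44.4, 71.6]
tool_rot: [3.141, 0.0, 1.642]
force: [-0.1, -3.7, 0.0]
width: -0.0
gripper_force: 2.1
```

>>> carry_out:
  deltas: [0,0,0,0.001,0,0,1,0,0,0,0.001,0,0,1]

```text
clock: 28.4
eef_pos: [534.5, 45.1, 71.6]
tool_rot: [3.141, 0.002, 1.641]
force: [-1.5, -7.9, 1.0]
width: -0.2
gripper_force: 3.6
```

The force dropped at y≈41.6 (pawl snapped) and now it rises against a stall. One more millimetre will confirm the end stop.

>>> carry_out:
  deltas: [0,0,0,0.001,0,0,1,0,0,0,0,0,0,1]

```text
clock: 28.65
eef_pos: [534.5, 45.2, 71.7]
tool_rot: [3.141, 0.003, 1.641]
force: [-0.2, -7.3, 0.5]
width: 0.0
gripper_force: 3.9
```

End stop. I'll back away, then touch lightly to check the caddy stayed about 4 mm back, which means held by the pawl.

>>> carry_out:
  deltas: [0,0,0,-0.003,0,0,1,0,0,0,-0.005,0,0,1,0,0,0,-0.008,0,0,1,0,0,0,0,0,0,1,0,0,0,0.005,0,0,1,0,0,0,0.002,0,0,1,0,0,0,0.001,0,0,1,0,0,0,0,0,0,1]

```text
clock: 29.65
eef_pos: [534.9, 39.5, 71.5]
tool_rot: [-3.142, -0.0, 1.643]
force: [0.1, 0.6, 0.0]
width: -0.1
gripper_force: 0.0
```

>>> carry_out:
  deltas: [0,0,0,0.001,0,0,1,0,0,0,0,0,0,1]

```text
clock: 29.9
eef_pos: [534.8, 40.3, 71.5]
tool_rot: [-3.142, -0.0, 1.642]
force: [-0.5, 0.3, 0.5]
width: -0.1
gripper_force: 0.0
```

>>> carry_out:
  deltas: [0,0,0,0.001,0,0,1,0,0,0,0,0,0,1]

```text
clock: 30.15
eef_pos: [534.7, 41.1, 71.5]
tool_rot: [-3.142, 0.0, 1.642]
force: [0.3, -1.0, 0.8]
width: -0.4
gripper_force: 0.2
```

>>> carry_out:
  deltas: [0,0,0,0.0015,0,0,1,0,0,0,0,0,0,1]

```text
clock: 30.4
eef_pos: [534.7, 41.6, 71.6]
tool_rot: [3.141, 0.002, 1.641]
force: [0.4, -3.7, -0.5]
width: -0.1
gripper_force: 1.9
```

First contact came at 41.1, 4 mm short of the stop at 45.2, so the buffer is pressed about 4 mm and the pawl is holding. Retreating.

>>> carry_out:
  deltas: [0,0,0,-0.004,0,0,1,0,0,0,-0.012,-0.002,0,1,0,0,0,-0.02,-0.005,0,1,0,0,0,-0.01,0,-0.02,1,0,0,0,0,0,-0.04,1,0,0,0,0,0,-0.04,1,0,0,0,0,0,-0.02,1,0,0,0,0,0,0,1,0,0,0,0,0,0,1]

```text
clock: 31.52
eef_pos: [530.2, -3.5, 190.7]
tool_rot: [-3.14, -0.001, 1.642]
force: [-0.6, -0.1, -0.4]
width: -0.0
gripper_force: 0.0
```

```bash
python3 - <<'E'
from cell import ctrl
s=ctrl.read_state();print(s["clock"],s["eef_pos"],s["force"],abs(s["qd"]).max())
print(ctrl.finish_job())
E
```

```text
31.525 [530.20611456  -3.51165523 190.67764304] [-0.57762405 -0.13801585 -0.43540171] 0.012274773202000584
the job is handed in; nothing more can be done
None
```

I hung the caddy on the front rim, let go, and pushed it past the pawl to the end stop; a re-touch found it about 4 mm short of the stop, as if the pawl holds it against the buffer. I handed the job in at 31.5 s with the arm clear, but no verdict came back.

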